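Put the polished specimens and the objective away in their trays

TASK

Clear the microscope bench by sorting what lies loose on it: put the two round specimen mounts in the tray with two round wells and the two square specimen blocks in the tray with two square wells, one to a well, and stand the microscope objective in the stand with the single round well. Everything ends upright as it is now (polished faces and nose up), flat on the floor of its well and let go; set each piece down gently rather than dropping it, and leave the oil bottle and the computer mouse where they are.

Things in the scene. Friction and masses are not known exactly. Their poses are not given: they have to be found in the camera images.
- round_mount1: round polished specimen mount: brown-grey resin disc, 40 mm diameter, 28 mm tall, about 60 g, pale specimen disc in its upper (polished) face; stands flat on the bench at the start. Origin: centre of its underside, z up. Identical to round_mount2
- round_mount2: the second round specimen mount, identical to round_mount1 (40 mm diameter, 28 mm tall); origin: centre of its underside, z up
- square_block1: square polished specimen block: same brown-grey resin, 40 x 40 mm, 28 mm tall, about 75 g, pale square specimen in its upper face; stands flat on the bench at the start. Origin: centre of its underside, z up, x and y square to its side faces. Identical to square_block2
- square_block2: the second square specimen block, identical to square_block1 (40 x 40 mm, 28 mm tall); origin: centre of its underside, z up, x and y square to its side faces
- objective: microscope objective standing upright: bright metal barrel 30 mm diameter and 36 mm tall, then a 14 mm tall cone narrowing to a 14 mm wide nose; 50 mm tall in all, about 130 g. Origin: centre of its underside, z up to the nose
- round_tray: fixed grey plastic tray, 76 mm (x) x 148 mm (y), 14 mm thick, lying on the bench, with TWO ROUND wells 60 mm in diameter with dark felt floors, 10 mm deep (well floor 4 mm above the bench), centred 36 mm either side of the middle along the tray's y. Origin: centre of its underside, z up
- square_tray: fixed grey plastic tray, 76 mm (x) x 148 mm (y), 14 mm thick, lying on the bench, with TWO SQUARE wells 60 x 60 mm with dark felt floors, sides along the tray's x and y, 10 mm deep (well floor 4 mm above the bench), centred 36 mm either side of the middle along the tray's y. Origin: centre of its underside, z up
- objective_stand: fixed grey plastic stand, 76 x 76 mm, 14 mm thick, lying on the bench, with ONE ROUND well 52 mm in diameter with a dark felt floor, 10 mm deep (well floor 4 mm above the bench), at its middle. Origin: centre of its underside, z up
- oil_bottle: bystander: small closed amber bottle standing upright, 30 mm diameter, 60 mm tall, 60 g, loose. Origin: centre of its underside. To be left alone
- mouse: bystander: dark grey computer mouse, 100 mm (x) x 58 mm (y) x 33 mm tall, 100 g, loose. Origin: centre of its underside. To be left alone

How it is judged (in metres and radians):
At the end, for the whole second after the job is handed in: Each well holds its own kind, one piece each (mounts and blocks interchangeable): within 13 mm of well centre along tray x and y, underside within 2.5 mm of well floor, upright within 0.12 rad, at rest; bottle and mouse within 15 mm of their starts (((x of round_mount1 in the frame of round_tray between -0.013 and 0.013 m and y of round_mount1 in the frame of round_tray between 0.023 and 0.049 m and z of round_mount1 in the frame of round_tray between 0.001 and 0.0065 m and x of round_mount2 in the frame of round_tray between -0.013 and 0.013 m and y of round_mount2 in the frame of round_tray between -0.049 and -0.023 m and z of round_mount2 in the frame of round_tray between 0.001 and 0.0065 m) or (x of round_mount1 in the frame of round_tray between -0.013 and 0.013 m and y of round_mount1 in the frame of round_tray between -0.049 and -0.023 m and z of round_mount1 in the frame of round_tray between 0.001 and 0.0065 m and x of round_mount2 in the frame of round_tray between -0.013 and 0.013 m and y of round_mount2 in the frame of round_tray between 0.023 and 0.049 m and z of round_mount2 in the frame of round_tray between 0.001 and 0.0065 m)) and ((x of square_block1 in the frame of square_tray between -0.013 and 0.013 m and y of square_block1 in the frame of square_tray between 0.023 and 0.049 m and z of square_block1 in the frame of square_tray between 0.001 and 0.0065 m and x of square_block2 in the frame of square_tray between -0.013 and 0.013 m and y of square_block2 in the frame of square_tray between -0.049 and -0.023 m and z of square_block2 in the frame of square_tray between 0.001 and 0.0065 m) or (x of square_block1 in the frame of square_tray between -0.013 and 0.013 m and y of square_block1 in the frame of square_tray between -0.049 and -0.023 m and z of square_block1 in the frame of square_tray between 0.001 and 0.0065 m and x of square_block2 in the frame of square_tray between -0.013 and 0.013 m and y of square_block2 in the frame of square_tray between 0.023 and 0.049 m and z of square_block2 in the frame of square_tray between 0.001 and 0.0065 m)) and x of objective in the frame of objective_stand between -0.013 and 0.013 m and y of objective in the frame of objective_stand between -0.013 and 0.013 m and z of objective in the frame of objective_stand between 0.001 and 0.0065 m and angle between each of round_mount1, round_mount2, square_block1, square_block2, objective's own z axis and vertical below 0.12 rad and linear speed of each of round_mount1, round_mount2, square_block1, square_block2, objective below 0.02 m/s and angular speed of each of round_mount1, round_mount2, square_block1, square_block2, objective below 0.3 rad/s and distance of each of oil_bottle, mouse from where it was at the start of the episode below 0.015 m); the robot touches nothing.
It fails at once if the oil bottle is shifted by more than 15 mm (distance of oil_bottle from where it was at the start of the episode above 0.015 m).
It fails at once if the mouse is shifted by more than 15 mm (distance of mouse from where it was at the start of the episode above 0.015 m).
It fails at once if a mount, block or the objective is dropped or flung (over 0.6 m/s, a fall of about 18 mm, while the fingers do not hold it) ((linear speed of round_mount1 above 0.6 m/s and contact force between the fingers and round_mount1 below 0.05 N) or (linear speed of round_mount2 above 0.6 m/s and contact force between the fingers and round_mount2 below 0.05 N) or (linear speed of square_block1 above 0.6 m/s and contact force between the fingers and square_block1 below 0.05 N) or (linear speed of square_block2 above 0.6 m/s and contact force between the fingers and square_block2 below 0.05 N) or (linear speed of objective above 0.6 m/s and contact force between the fingers and objective below 0.05 N)).
It also fails if it takes over 120 s, if anything falls off the work surface, if the arm or the gripper's body presses on something with over 40 N, if the wrist force passes 120 N, or if a joint passes its speed limit or range.

ROBOT

A 7-joint arm with a two-finger parallel gripper is mounted at the origin on the work surface. World frame = base frame: x ahead of the robot, y to its left, z up, the work surface at z = 0. Lengths are in mm, angles in rad, forces in N, time in s.
With the tool pointing down it reaches from about 425 to 925 mm from the base axis. Payload 6.8 kg.
Tool frame: the origin (TCP) lies at the very end of the fingers, on their centre line; the grasp point (between the pads) lies 19 mm behind it (robot.tcp_to_grasp is the distance from the TCP to the grasp point, in mm); z points along the fingers, y is the line along which they close (so a half turn about z gives the same grasp; the last joint's range is limited). The gripper opens to 88 mm and grips with 3 to 60 N. Pads are 20 mm wide; open, the fingers measure 115 mm over their backs; the gripper's body (75 mm by 178 mm) begins 61 mm behind the grasp point.
Start: joints at [-1.321, 0.477, 0.022, 1.555, -0.011, 1.109, -0.083], TCP at [236.392, 632.271, 222.664] pointing down, gripper open.
Joint ranges: [-2.96, 2.96], [-0.34, 2.1], [-1.41, 1.46], [0.24, 2.44], [-1.37, 4.51], [0.17, 1.92], [-2.96, 2.96]. Speed limits (rad/s): [2.39, 2.39, 3.14, 3.14, 3.14, 3.14, 3.14].

INTERFACE

Orientations are given as a 3x3 rotation matrix whose columns are the frame's x, y, z axes.
In Python, from plant import robot gives the robot as it stands. The module is installed in compiled form; this text tells all that it offers.
- The arm moves only by the shell command python3 -m creep 'ROWS' [OPENING] [FORCE]. ROWS is a JSON object of lists of equal length, an entry for each row: "dp": the shift along the world's x, y, z in m, a list of three; "dr": the turn, a rotation vector about the world's x, y, z in units of 8 degrees (1.0 is 8 degrees), a list of three. A call has exactly 8 rows; each row is the pose to reach, as a shift and turn from the pose commanded when the call began; what a row does not reach only later rows make up. A row lasts 1/10 s, in which the tool goes at most 50 mm and 8.59 degrees, less where a joint would pass 70% of its speed; a pose out of reach is approached as far as the arm can. A call with a gripper value outside its range is refused whole. OPENING is the closure, from 0 (fully open) to 1 (shut), set as the call begins (- or left out, the last holds). The fingers move at their own pace and stop on an object; FORCE is the grip in N (left out, the last holds). Time passes only in rows, so rows that repeat a pose let the fingers close, or fill a call up. It gives the time, the measured TCP pose, the force, the opening and the grip force at its end, in the units of the state.
- robot.state(): the state, without advancing time (a new reading comes with each control period).
- robot.read_camera(name): name is "scene" or "top" or "wrist"; returns a dict with "pixels" (480x640x3 uint8, red, green, blue), "depth" (480x640 float32, mm along the optical axis (not along the pixel's ray), 0 where there is no reading), "mtx" (3x3 intrinsics, pixels), "R" (3x3) and "t" (3): a world point X has camera coordinates R X + t; the wrist camera has in their place "tool_from_camera" (4x4, takes a point from camera to tool coordinates, whose origin is the TCP and whose axes are the flange's). Camera axes: x right, y down, z forward; pixel columns grow to the right and rows downward; lengths in mm; the calibration is good to about 2 mm. A picture is of the moment at which its call begins: read the wrist's pose just before it.
- robot.close_job(): hands the job in; it is judged then, once.
Trained networks look in a picture, given as the dict that the camera call returned (one of the last four; its "shot" number tells which), for a name from the list of things; names that differ only in an ending like _2 or _b are one class to them, and where a whole thing is asked for, a point or a joint stands for the part that bears it (a point fixed in the world has none). Each returns a list of dicts, best first, with "conf" (0 to 1); they miss things now and then, are a little off and sometimes report something else, mostly with a low value. They report only what shows in the picture. A call takes as long as a camera call.
- robot.outline_of(picture, target): "mask" (480x640 bool, what is visible of it) and "bbox" ([left, top, width, height] in pixels, round what is visible of it).
The state is a dict: "time_s": time; "joint_positions": joint angles; "qvel": joint speeds; "joint_efforts": joint torques, N m; "tool_pos": TCP position; "tool_rot": TCP orientation; "wrist_force": force on the tool from outside, world axes, zero at the start; "moment": the same for the moment, N m; "finger_gap": finger opening in mm; "grasp_force": force on a finger pad.
Only numpy, scipy, OpenCV 4.12 (cv2) and the standard library are available. Lean on these libraries where they do the work, as an engineer would, in place of code of your own. Each camera call takes 0.05 s, during which the arm holds its last target. There are 200 camera calls.

## Working session

There is one attempt and no reset: what is moved stays moved. The work goes in short steps, Python scripts to look and compute and a shell command to move; the robot and the scene stay as the last step left them, time stands still between calls to the robot, and variables do not carry over. Pictures are saved under pics/ and viewed, at most 14 in all, crops included, and the job is handed in when it is done.

```bash
mkdir -p pics; cat > h.py <<'E'
import numpy as np, cv2
from plant import robot
def world(pic,st=None):
    d=pic["depth"].astype(float); v,u=np.mgrid[0:480,0:640]; K=pic["mtx"]
    P=np.stack([(u-K[0,2])/K[0,0]*d,(v-K[1,2])/K[1,1]*d,d],-1)
    if "R" in pic: return (P-np.array(pic["t"]))@np.array(pic["R"])
    T=np.array(pic["tool_from_camera"]); P=P@T[:3,:3].T+T[:3,3]
    return P@np.array(st["tool_rot"]).T+np.array(st["tool_pos"])
def save(pic,n): cv2.imwrite(f"pics/{n}.png",pic["pixels"][:,:,::-1])
E
cat > look.py <<'E'
from h import *
for cam in ["top","scene"]:
    p=robot.read_camera(cam); save(p,cam+"0"); W=world(p)
    print(cam)
    for n in ["round_mount1","square_block1","objective","round_tray","square_tray","objective_stand","oil_bottle","mouse"]:
        for o in robot.outline_of(p,n):
            m=o["mask"]&(p["depth"]>0)
            if o["conf"]<.2 or m.sum()<10: continue
            q=W[m]; zt=np.percentile(q[:,2],95); t=q[q[:,2]>zt-4]
            r=cv2.minAreaRect(t[:,:2].astype(np.float32))
            print(n,round(o["conf"],2),o["bbox"],"ztop",round(zt,1),"rect",np.round(r[0],1),np.round(r[1],1),round(r[2],1))
s=robot.state(); print(s["time_s"],np.round(s["tool_rot"],3).tolist(),s["finger_gap"])
E
python3 look.py
```

```text
top
round_mount1 0.69 [393.6, 291.3, 21.4, 21.3] ztop 29.7 rect [ 453.4 -164.1] [38.5 37.6] 27.9
round_mount1 0.68 [300.9, 279.8, 22.2, 24.2] ztop 30.1 rect [476.2  -1.7] [37.5 37.6] 26.9
round_mount1 0.54 [184.7, 195.2, 23.0, 20.3] ztop 61.3 rect [627.4 207.8] [14.5 14.5] 21.4
square_block1 0.66 [340.5, 238.9, 27.3, 27.3] ztop 30.1 rect [546.7 -77.3] [40.  39.6] 31.9
square_block1 0.61 [192.8, 286.8, 35.4, 28.6] ztop 30.1 rect [456.4 177.2] [39.7 40.3] 30.5
objective 0.84 [259.9, 237.6, 16.4, 17.3] ztop 51.1 rect [553.8  80.2] [16.  15.9] 0.2
objective 0.54 [300.6, 281.7, 23.0, 22.0] ztop 30.2 rect [476.5  -1.5] [36.8 35.1] 89.9
round_tray 0.96 [265.4, 151.9, 79.6, 44.3] ztop 15.5 rect [692.7  13.5] [ 76.7 147.7] 0.6
square_tray 0.74 [465.3, 280.5, 92.9, 45.4] ztop 14.7 rect [ 454.8 -361.9] [ 76.  149.6] 3.6
objective_stand 0.81 [103.7, 268.7, 51.8, 47.9] ztop 15.8 rect [470.5 326. ] [76.3 76.4] 12.7
oil_bottle 0.67 [184.8, 196.2, 22.0, 20.4] ztop 61.5 rect [627.4 207.8] [14.5 14.5] 21.4
mouse 0.89 [402.2, 182.2, 36.6, 54.4] ztop 34.0 rect [ 630.1 -205.5] [74.5 45.6] 3.9
mouse 0.27 
[... 276 characters left out ...]
ck1 0.64 [264.6, 236.5, 27.8, 30.4] ztop 30.7 rect [546.9 -79.7] [40.9 41.4] 32.5
objective 0.71 [344.1, 227.9, 19.1, 27.9] ztop 50.9 rect [557.4  77.2] [15.8 14.1] 42.9
round_tray 0.63 [296.5, 277.4, 84.8, 40.7] ztop 16.3 rect [692.3  10.9] [ 80.2 148. ] 0.6
square_tray 0.64 [103.9, 229.2, 69.3, 33.3] ztop 16.0 rect [ 455.4 -364.6] [ 81.9 148.3] 3.7
objective_stand 0.93 [432.5, 207.3, 45.8, 24.1] ztop 16.9 rect [469.9 323.2] [80.  77.9] 12.0
oil_bottle 0.79 [418.8, 238.8, 20.8, 31.1] ztop 60.7 rect [628.3 204.4] [11.9 15. ] 30.0
mouse 0.9 [195.5, 261.9, 36.5, 43.1] ztop 35.1 rect [ 638.5 -208.1] [60.  44.6] 2.3
0.9 [[-0.937, 0.35, 0.0], [0.35, 0.937, 0.0], [0.0, 0.0, -1.0]] 88.0063687187203
```

View pics/top0.png

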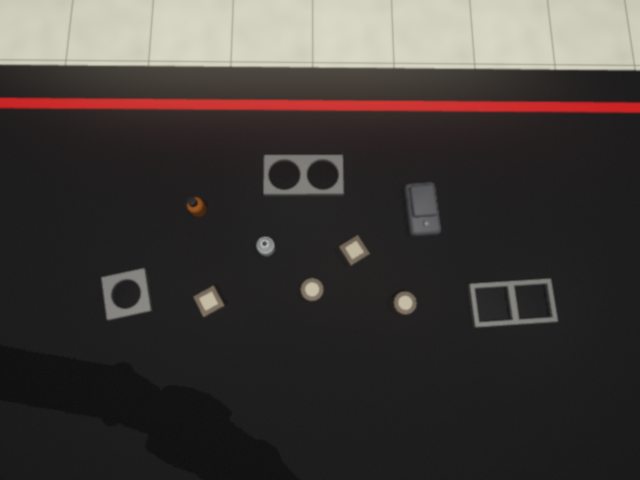

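```bash
python3 -m creep '{"dp":[[0.01,-0.018,0],[0.03,-0.052,0],[0.055,-0.095,0],[0.08,-0.139,0],[0.105,-0.182,0],[0.13,-0.225,0],[0.15,-0.26,0],[0.16,-0.277,0]],"dr":[[0,0,0],[0,0,0],[0,0,0],[0,0,0],[0,0,0],[0,0,0],[0,0,0],[0,0,0]]}' 0 20
```

```text
time_s: 1.7
tool_pos: [398.7, 351.2, 223.0]
tool_rot: [[-0.935, 0.355, 0.001], [0.355, 0.935, -0.001], [-0.001, -0.0, -1.0]]
wrist_force: [-0.5, 0.2, -0.4]
finger_gap: 87.9
grasp_force: 0.0
```

The picture agrees with the detections: mounts at px (312,289) and (405,302), blocks at (208,300) and (354,250), objective at (265,245), bottle at (196,206), mouse at (423,208), stand at (126,293), and trays at (304,174) and (513,302).

```bash
python3 -m creep '{"dp":[[0.01,-0.018,0],[0.03,-0.052,0],[0.055,-0.095,0],[0.08,-0.139,0],[0.105,-0.182,-0.02],[0.13,-0.225,-0.05],[0.15,-0.26,-0.08],[0.159,-0.276,-0.1]],"dr":[[0,0,0],[0,0,0],[0,0,0],[0,0,0],[0,0,0],[0,0,0],[0,0,0],[0,0,0]]}' 0 20
cat > w.py <<'E'
from h import *
import sys
s=robot.state(); p=robot.read_camera("wrist"); save(p,sys.argv[1]); W=world(p,s)
print(s["time_s"],np.round(s["tool_pos"],1),"yaw_y",round(float(np.degrees(np.arctan2(s["tool_rot"][1][1],s["tool_rot"][0][1]))),2))
for n in sys.argv[2:]:
    for o in robot.outline_of(p,n)[:3]:
        m=o["mask"]&(p["depth"]>0)
        if o["conf"]<.2 or m.sum()<10: continue
        q=W[m]; zt=np.percentile(q[:,2],95); t=q[q[:,2]>zt-4]
        r=cv2.minAreaRect(t[:,:2].astype(np.float32))
        print(n,round(o["conf"],2),np.round(o["bbox"]),"ztop",round(zt,1),"rect",np.round(r[0],1),np.round(r[1],1),round(r[2],1))
E
python3 w.py w1 objective round_mount1 square_block1
```

```text
time_s: 2.5
tool_pos: [556.8, 76.2, 122.0]
tool_rot: [[-0.936, 0.353, 0.002], [0.353, 0.936, -0.001], [-0.002, -0.0, -1.0]]
wrist_force: [-0.1, 0.4, 0.0]
finger_gap: 87.7
grasp_force: 0.0
2.5 [556.8  76.2 122. ] yaw_y 69.36
objective 0.72 [304. 206.  43.  54.] ztop 50.7 rect [554.2  79.5] [16.7 17.1] 21.1
objective 0.42 [498. 236.  75.  60.] ztop 60.2 rect [627.6 206.6] [15.7 15.3] 62.9
round_mount1 0.97 [142. 136.  71.  64.] ztop 29.3 rect [477.1  -2.8] [39.6 38.6] 69.3
square_block1 0.75 [369.   2.  96.  82.] ztop 29.3 rect [457.  176.2] [40.  40.3] 29.3
square_block1 0.73 [ 84. 256.  91.  74.] ztop 29.2 rect [525.2 -31.7] [ 43.6 146.9] 25.1
square_block1 0.46 [303. 207.  45.  55.] ztop 50.7 rect [554.2  79.5] [16.7 17.1] 21.1
```

```bash
Z='"dr":[[0,0,0],[0,0,0],[0,0,0],[0,0,0],[0,0,0],[0,0,0],[0,0,0],[0,0,0]]'
python3 -m creep '{"dp":[[-0.001,0,-0.01],[-0.001,0,-0.03],[-0.001,0,-0.055],[-0.001,0,-0.08],[-0.001,0,-0.097],[-0.001,0,-0.104],[-0.001,0,-0.108],[-0.001,0,-0.108]],"dr":[[0,0,0],[0,0,0],[0,0,0],[0,0,0],[0,0,0],[0,0,0],[0,0,0],[0,0,0]]}' 0 30 | head -2
python3 -m creep '{"dp":[[0,0,0],[0,0,0],[0,0,0],[0,0,0],[0,0,0],[0,0,0],[0,0,0],[0,0,0]],"dr":[[0,0,0],[0,0,0],[0,0,0],[0,0,0],[0,0,0],[0,0,0],[0,0,0],[0,0,0]]}' 1 30
```

```text
time_s: 3.5
tool_pos: [554.6, 80.0, 15.1]
time_s: 4.3
tool_pos: [554.4, 79.2, 14.7]
tool_rot: [[-0.937, 0.35, -0.0], [0.35, 0.937, -0.0], [0.0, -0.0, -1.0]]
wrist_force: [0.7, -0.1, -0.2]
finger_gap: 29.6
grasp_force: 30.0
```

```bash
python3 -m creep '{"dp":[[0,0,0.005],[0,0,0.015],[0,0,0.03],[0,0,0.05],[0,0,0.07],[-0.005,0.015,0.08],[-0.013,0.039,0.08],[-0.023,0.068,0.08]],"dr":[[0,0,0],[0,0,0],[0,0,0],[0,0,0],[0,0,0],[0,0,0],[0,0,0],[0,0,0]]}' 1 30 | tail -2
python3 -m creep '{"dp":[[-0.011,0.033,0],[-0.022,0.066,0],[-0.033,0.099,0],[-0.044,0.131,0],[-0.052,0.155,0],[-0.058,0.17,0],[-0.06,0.178,0],[-0.06,0.178,0]],"dr":[[0,0,0],[0,0,0],[0,0,0],[0,0,0],[0,0,0],[0,0,0],[0,0,0],[0,0,0]]}' 1 30
python3 w.py w2 objective_stand objective square_block1
```

```text
finger_gap: 29.3
grasp_force: 30.0
time_s: 5.9
tool_pos: [471.4, 325.8, 95.1]
tool_rot: [[-0.937, 0.349, 0.0], [0.349, 0.937, 0.0], [-0.0, 0.001, -1.0]]
wrist_force: [0.2, -1.0, -1.2]
finger_gap: 29.3
grasp_force: 30.0
5.9 [471.4 325.8  95.1] yaw_y 69.55
objective_stand 0.7 [245. 165. 153. 114.] ztop 14.9 rect [470.6 325.3] [76.3 76.3] 12.4
objective 0.61 [287. 255.  71.  97.] ztop 131.1 rect [470.8 326.7] [17.3 16.4] 58.5
square_block1 0.75 [ 59. 257. 101.  81.] ztop 29.2 rect [456.6 177. ] [40.1 41.1] 29.1
```

```bash
python3 -m creep '{"dp":[[0,-0.001,-0.01],[0,-0.001,-0.025],[0,-0.001,-0.043],[0,-0.001,-0.058],[0,-0.001,-0.067],[0,-0.001,-0.072],[0,-0.001,-0.074],[0,-0.001,-0.076]],"dr":[[0,0,0],[0,0,0],[0,0,0],[0,0,0],[0,0,0],[0,0,0],[0,0,0],[0,0,0]]}' 1 30
python3 -m creep '{"dp":[[0,0,0],[0,0,0],[0,0,0],[0,0,0],[0,0,0],[0,0,0],[0,0,0],[0,0,0]],"dr":[[0,0,0],[0,0,0],[0,0,0],[0,0,0],[0,0,0],[0,0,0],[0,0,0],[0,0,0]]}' 0.4 30
```

```text
time_s: 6.9
tool_pos: [471.7, 324.5, 18.8]
tool_rot: [[-0.937, 0.35, 0.001], [0.35, 0.937, 0.0], [-0.0, 0.001, -1.0]]
wrist_force: [-0.0, 0.0, -1.4]
finger_gap: 29.4
grasp_force: 30.0
time_s: 7.7
tool_pos: [471.4, 324.3, 18.7]
tool_rot: [[-0.937, 0.35, 0.0], [0.35, 0.937, 0.0], [-0.0, 0.0, -1.0]]
wrist_force: [0.6, -0.4, -0.2]
finger_gap: 53.0
grasp_force: 0.0
```

```bash
python3 -m creep '{"dp":[[0,0,0.005],[0,0,0.015],[0,0,0.035],[0,0,0.06],[0,0,0.08],[0,0,0.09],[-0.001,-0.01,0.09],[-0.003,-0.03,0.09]],"dr":[[0,0,0],[0,0,0],[0,0,0],[0,0,0],[0,0,0],[0,0,0],[0,0,0],[0,0,0]]}' 0 30 | head -2
python3 -m creep '{"dp":[[-0.002,-0.02,0],[-0.004,-0.045,0],[-0.006,-0.07,0],[-0.008,-0.09,0],[-0.01,-0.105,0],[-0.011,-0.113,0],[-0.012,-0.117,0],[-0.012,-0.118,0]],"dr":[[0,0,-0.5],[0,0,-1.3],[0,0,-2.1],[0,0,-2.9],[0,0,-3.7],[0,0,-4.5],[0,0,-5.0],[0,0,-5.0]]}' 0 30
python3 w.py w3 square_block1 objective objective_stand
```

```text
time_s: 8.5
tool_pos: [467.8, 294.4, 108.3]
time_s: 9.3
tool_pos: [455.0, 173.5, 107.6]
tool_rot: [[-0.49, 0.872, -0.002], [0.872, 0.49, -0.002], [-0.001, -0.003, -1.0]]
wrist_force: [0.2, -0.1, -0.3]
finger_gap: 87.6
grasp_force: 0.0
9.3 [455.  173.5 107.6] yaw_y 29.33
square_block1 0.93 [297. 205.  64.  66.] ztop 29.3 rect [457.  176.8] [40.1 39.9] 29.4
objective_stand 0.79 [387.   2. 162. 120.] ztop 15.0 rect [471.3 323.9] [76.8 73.4] 12.5
```

View pics/w3.png

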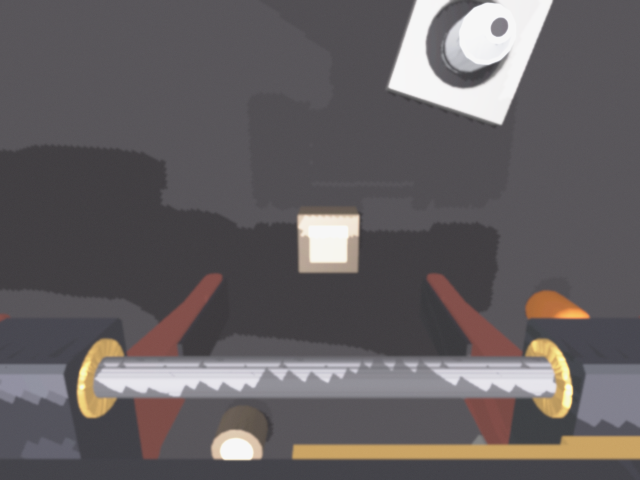

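The objective stands upright in its well (px 480,40), and the block (px 328,242) lies square between the fingers.

```bash
python3 -m creep '{"dp":[[0,0,-0.01],[0,0,-0.03],[0,0,-0.05],[0,0,-0.07],[0,0,-0.085],[0,0,-0.092],[0,0,-0.095],[0,0,-0.095]],"dr":[[0,0,0],[0,0,0],[0,0,0],[0,0,0],[0,0,0],[0,0,0],[0,0,0],[0,0,0]]}' 0 30 | head -2
python3 -m creep '{"dp":[[0,0,0],[0,0,0],[0,0,0],[0,0,0],[0,0,0],[0,0,0],[0,0,0],[0,0,0]],"dr":[[0,0,0],[0,0,0],[0,0,0],[0,0,0],[0,0,0],[0,0,0],[0,0,0],[0,0,0]]}' 1 30
```

```text
time_s: 10.3
tool_pos: [456.4, 176.2, 13.5]
time_s: 11.1
tool_pos: [456.4, 176.3, 13.7]
tool_rot: [[-0.492, 0.87, 0.0], [0.87, 0.492, 0.0], [0.0, 0.0, -1.0]]
wrist_force: [1.1, -0.1, 1.9]
finger_gap: 39.8
grasp_force: 30.0
```

```bash
python3 -m creep '{"dp":[[0,0,0.005],[0,0,0.015],[0,0,0.035],[0,0,0.06],[0,-0.005,0.08],[0,-0.015,0.09],[0,-0.035,0.09],[0,-0.06,0.09]],"dr":[[0,0,0],[0,0,0],[0,0,0],[0,0,0],[0,0,0],[0,0,0],[0,0,0],[0,0,0]]}' 1 30 | tail -2
python3 -m creep '{"dp":[[0,-0.03,0],[0,-0.065,0],[0,-0.1,0],[0,-0.14,0],[0,-0.18,0],[0,-0.22,0],[0,-0.26,0],[0,-0.3,0]],"dr":[[0,0,-0.2],[0,0,-0.4],[0,0,-0.6],[0,0,-0.8],[0,0,-1.0],[0,0,-1.2],[0,0,-1.4],[0,0,-1.6]]}' 1 30 | tail -2
python3 -m creep '{"dp":[[0,-0.04,0],[0,-0.08,0],[0,-0.12,0],[0.001,-0.155,0],[0.001,-0.185,0],[0.001,-0.205,0],[0.001,-0.215,0],[0.001,-0.215,0]],"dr":[[0,0,-0.2],[0,0,-0.4],[0,0,-0.6],[0,0,-0.8],[0,0,-1.0],[0,0,-1.2],[0,0,-1.4],[0,0,-1.6]]}' 1 30
python3 w.py w4 square_tray square_block1
```

```text
finger_gap: 39.9
grasp_force: 30.0
finger_gap: 39.8
grasp_force: 30.0
time_s: 13.5
tool_pos: [456.4, -400.0, 103.6]
tool_rot: [[-0.064, 0.998, -0.001], [0.998, 0.064, -0.0], [-0.0, -0.001, -1.0]]
wrist_force: [-0.4, -0.2, -0.7]
finger_gap: 40.1
grasp_force: 30.0
13.5 [ 456.4 -400.   103.6] yaw_y 3.67
square_tray 0.64 [264.  68. 125. 206.] ztop 14.7 rect [ 454.9 -356. ] [ 76.2 133.6] 3.7
square_block1 0.9 [277. 249.  96. 100.] ztop 119.0 rect [ 457.4 -399.2] [40.1 40.4] 4.1
```

```bash
python3 -m creep '{"dp":[[0,0,-0.01],[0,0,-0.028],[0,0,-0.048],[0,0,-0.065],[0,0,-0.076],[0,0,-0.082],[0,0,-0.084],[0,0,-0.086]],"dr":[[0,0,0],[0,0,0],[0,0,0],[0,0,0],[0,0,0],[0,0,0],[0,0,0],[0,0,0]]}' 1 30
python3 -m creep '{"dp":[[0,0,0],[0,0,0],[0,0,0],[0,0,0],[0,0,0],[0,0,0],[0,0,0],[0,0,0]],"dr":[[0,0,0],[0,0,0],[0,0,0],[0,0,0],[0,0,0],[0,0,0],[0,0,0],[0,0,0]]}' 0.3 30
```

```text
time_s: 14.45
tool_pos: [457.6, -399.1, 18.0]
tool_rot: [[-0.068, 0.998, 0.001], [0.998, 0.068, -0.001], [-0.001, 0.001, -1.0]]
wrist_force: [-0.1, -0.3, -0.7]
finger_gap: 39.7
grasp_force: 30.0
time_s: 15.25
tool_pos: [457.4, -398.7, 17.7]
tool_rot: [[-0.068, 0.998, 0.0], [0.998, 0.068, 0.0], [0.0, 0.0, -1.0]]
wrist_force: [-0.2, 0.8, -1.1]
finger_gap: 61.5
grasp_force: 0.0
```

```bash
python3 -m creep '{"dp":[[0,0,0.005],[0,0,0.015],[0,0,0.035],[0,0,0.06],[0,0,0.08],[0.005,0.016,0.09],[0.013,0.044,0.09],[0.022,0.078,0.09]],"dr":[[0,0,0],[0,0,0],[0,0,0],[0,0,0],[0,0,0],[0,0,0],[0,0,0],[0,0,0]]}' 0 30 | head -2
python3 -m creep '{"dp":[[0.011,0.04,0],[0.022,0.08,0],[0.034,0.12,0],[0.045,0.16,0],[0.056,0.2,0],[0.064,0.228,0],[0.068,0.242,0],[0.068,0.242,0]],"dr":[[0,0,0.5],[0,0,1.0],[0,0,1.5],[0,0,2.0],[0,0,2.5],[0,0,3.0],[0,0,3.5],[0,0,3.5]]}' 0 30 |head -2
python3 w.py w5 square_block1 round_mount1
```

```text
time_s: 16.05
tool_pos: [479.6, -321.5, 109.3]
time_s: 16.85
tool_pos: [548.4, -76.0, 108.4]
16.85 [548.4 -76.  108.4] yaw_y 32.18
square_block1 0.9 [288. 210.  64.  67.] ztop 29.3 rect [547.4 -78.5] [40.2 40.3] 31.5
round_mount1 0.81 [255.  46.  65.  75.] ztop 29.3 rect [477.6  -3.4] [39.2 38.7] 24.1
round_mount1 0.78 [107. 244.  70.  65.] ztop 29.3 rect [ 454.2 -165.6] [39.6 38.1] 76.1
```

```bash
python3 -m creep '{"dp":[[0,0,-0.01],[0,0,-0.03],[0,0,-0.05],[0,0,-0.07],[0,0,-0.085],[0,0,-0.092],[0,0,-0.094],[0,0,-0.094]],"dr":[[0,0,0],[0,0,0],[0,0,0],[0,0,0],[0,0,0],[0,0,0],[0,0,0],[0,0,0]]}' 0 30 | head -2
python3 -m creep '{"dp":[[0,0,0],[0,0,0],[0,0,0],[0,0,0],[0,0,0],[0,0,0],[0,0,0],[0,0,0]],"dr":[[0,0,0],[0,0,0],[0,0,0],[0,0,0],[0,0,0],[0,0,0],[0,0,0],[0,0,0]]}' 1 30
```

```text
time_s: 17.8
tool_pos: [547.5, -79.1, 13.8]
time_s: 18.6
tool_pos: [547.4, -78.7, 13.7]
tool_rot: [[-0.528, 0.849, -0.0], [0.849, 0.528, 0.0], [0.0, -0.0, -1.0]]
wrist_force: [0.6, 0.0, 2.1]
finger_gap: 39.9
grasp_force: 30.0
```

```bash
python3 -m creep '{"dp":[[0,0,0.005],[0,0,0.015],[0,0,0.035],[0,0,0.06],[0,0,0.08],[-0.004,-0.01,0.09],[-0.011,-0.028,0.09],[-0.02,-0.052,0.09]],"dr":[[0,0,0],[0,0,0],[0,0,0],[0,0,0],[0,0,0],[0,0,0],[0,0,0],[0,0,0]]}' 1 30 | tail -2
python3 -m creep '{"dp":[[-0.011,-0.03,0],[-0.023,-0.062,0],[-0.036,-0.096,0],[-0.049,-0.13,0],[-0.06,-0.159,0],[-0.068,-0.181,0],[-0.074,-0.195,0],[-0.074,-0.196,0]],"dr":[[0,0,-0.5],[0,0,-1.0],[0,0,-1.5],[0,0,-2.0],[0,0,-2.5],[0,0,-3.0],[0,0,-3.5],[0,0,-3.5]]}' 1 30
python3 w.py w6 square_tray square_block1
```

```text
finger_gap: 39.6
grasp_force: 30.0
time_s: 20.2
tool_pos: [451.7, -328.9, 103.8]
tool_rot: [[-0.063, 0.998, -0.001], [0.998, 0.063, -0.001], [-0.001, -0.001, -1.0]]
wrist_force: [-0.4, 1.3, -0.9]
finger_gap: 39.6
grasp_force: 30.0
20.2 [ 451.7 -328.9  103.8] yaw_y 3.6
square_tray 0.67 [269. 183. 114. 176.] ztop 14.9 rect [ 454.7 -353.5] [ 76.2 128.7] 3.5
square_block1 0.84 [297. 351.  58.   4.] ztop 33.4 rect [ 455.5 -352.8] [ 39.5 105. ] 3.9
square_block1 0.72 [273. 246. 100. 105.] ztop 119.3 rect [ 452.7 -328.2] [40.1 40.6] 3.8
```

View pics/w6.png

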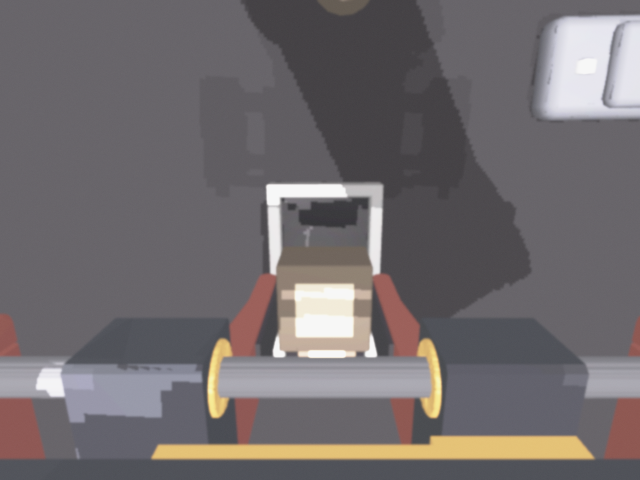

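The held block (px 325,300) is over the empty well (px 325,225), and the first block shows behind it in the far well (px 325,352).

```bash
python3 -m creep '{"dp":[[0,0,-0.01],[0,0,-0.028],[0,0,-0.048],[0,0,-0.065],[0,0,-0.076],[0,0,-0.082],[0,0,-0.084],[0,0,-0.086]],"dr":[[0,0,0],[0,0,0],[0,0,0],[0,0,0],[0,0,0],[0,0,0],[0,0,0],[0,0,0]]}' 1 30
python3 -m creep '{"dp":[[0,0,0],[0,0,0],[0,0,0],[0,0,0],[0,0,0],[0,0,0],[0,0,0],[0,0,0]],"dr":[[0,0,0],[0,0,0],[0,0,0],[0,0,0],[0,0,0],[0,0,0],[0,0,0],[0,0,0]]}' 0.3 30
```

```text
time_s: 21.15
tool_pos: [453.8, -326.8, 17.9]
tool_rot: [[-0.068, 0.998, 0.001], [0.998, 0.068, -0.0], [-0.0, 0.001, -1.0]]
wrist_force: [0.7, 0.8, -0.5]
finger_gap: 39.8
grasp_force: 30.0
time_s: 21.95
tool_pos: [453.4, -326.7, 17.7]
tool_rot: [[-0.068, 0.998, -0.0], [0.998, 0.068, 0.0], [0.0, -0.0, -1.0]]
wrist_force: [-0.2, 0.5, -0.5]
finger_gap: 61.6
grasp_force: 0.0
```

```bash
python3 -m creep '{"dp":[[0,0,0.005],[0,0,0.015],[0,0,0.035],[0,0,0.06],[0,0,0.08],[0,0.01,0.09],[0,0.03,0.09],[0,0.06,0.09]],"dr":[[0,0,0],[0,0,0],[0,0,0],[0,0,0],[0,0,0],[0,0,0],[0,0,0],[0,0,0]]}' 0 30 | head -2
python3 -m creep '{"dp":[[0,0.03,0],[0,0.06,-0.01],[0,0.08,-0.03],[0.001,0.095,-0.05],[0.001,0.101,-0.07],[0.001,0.101,-0.085],[0.001,0.101,-0.092],[0.001,0.101,-0.094]],"dr":[[0,0,0],[0,0,0],[0,0,0],[0,0,0],[0,0,0],[0,0,0],[0,0,0],[0,0,0]]}' 0 30 |head -2
python3 -m creep '{"dp":[[0,0,0],[0,0,0],[0,0,0],[0,0,0],[0,0,0],[0,0,0],[0,0,0],[0,0,0]],"dr":[[0,0,0],[0,0,0],[0,0,0],[0,0,0],[0,0,0],[0,0,0],[0,0,0],[0,0,0]]}' 1 30
```

```text
time_s: 22.75
tool_pos: [453.3, -266.8, 108.4]
time_s: 23.55
tool_pos: [453.8, -165.4, 13.3]
time_s: 24.35
tool_pos: [454.3, -165.7, 13.7]
tool_rot: [[-0.068, 0.998, -0.0], [0.998, 0.068, 0.0], [0.0, -0.0, -1.0]]
wrist_force: [0.4, 0.8, 2.2]
finger_gap: 39.2
grasp_force: 30.0
```

```bash
python3 -m creep '{"dp":[[0,0,0.005],[0,0,0.015],[0,0,0.035],[0,0,0.06],[0,0,0.08],[0.009,0.005,0.09],[0.026,0.015,0.09],[0.047,0.028,0.09]],"dr":[[0,0,0],[0,0,0],[0,0,0],[0,0,0],[0,0,0],[0,0,0],[0,0,0],[0,0,0]]}' 1 30 | tail -2
python3 -m creep '{"dp":[[0.027,0.016,0],[0.058,0.034,0],[0.09,0.053,0],[0.125,0.074,0],[0.155,0.092,0],[0.178,0.105,0],[0.192,0.114,0],[0.192,0.114,0]],"dr":[[0,0,0],[0,0,-0.1],[0,0,-0.2],[0,0,-0.3],[0,0,-0.4],[0,0,-0.4],[0,0,-0.4],[0,0,-0.4]]}' 1 30
python3 w.py w7 round_tray round_mount1
```

```text
finger_gap: 39.4
grasp_force: 30.0
time_s: 25.95
tool_pos: [695.3, -19.3, 101.4]
tool_rot: [[-0.017, 1.0, -0.001], [1.0, 0.017, 0.001], [0.001, -0.001, -1.0]]
wrist_force: [-1.5, -0.3, -0.1]
finger_gap: 39.1
grasp_force: 30.0
25.95 [695.3 -19.3 101.4] yaw_y 1.0
round_tray 0.91 [259.  75. 126. 208.] ztop 14.9 rect [693.8  19.4] [ 76.3 134.3] 0.4
round_mount1 0.96 [  2. 182.  36.  64.] ztop 28.2 rect [493.6  -6.1] [32.4  9. ] 78.5
round_mount1 0.78 [280. 250.  92. 101.] ztop 116.7 rect [696.3 -19.7] [38.7 39.8] 5.5
```

```bash
python3 -m creep '{"dp":[[0,0,-0.01],[0,0,-0.028],[0,0,-0.048],[0,0,-0.065],[0,0,-0.076],[0,0,-0.082],[0,0,-0.084],[0,0,-0.086]],"dr":[[0,0,0],[0,0,0],[0,0,0],[0,0,0],[0,0,0],[0,0,0],[0,0,0],[0,0,0]]}' 1 30
python3 -m creep '{"dp":[[0,0,0],[0,0,0],[0,0,0],[0,0,0],[0,0,0],[0,0,0],[0,0,0],[0,0,0]],"dr":[[0,0,0],[0,0,0],[0,0,0],[0,0,0],[0,0,0],[0,0,0],[0,0,0],[0,0,0]]}' 0.3 30
```

```text
time_s: 26.9
tool_pos: [693.9, -23.9, 18.0]
tool_rot: [[-0.012, 1.0, 0.001], [1.0, 0.012, -0.0], [-0.0, 0.001, -1.0]]
wrist_force: [0.5, -0.1, -0.9]
finger_gap: 39.2
grasp_force: 30.0
time_s: 27.7
tool_pos: [693.4, -23.7, 17.7]
tool_rot: [[-0.012, 1.0, 0.0], [1.0, 0.012, 0.0], [0.0, 0.0, -1.0]]
wrist_force: [0.1, 1.6, 0.3]
finger_gap: 61.5
grasp_force: 0.0
```

```bash
python3 -m creep '{"dp":[[0,0,0.005],[0,0,0.015],[0,0,0.035],[0,0,0.06],[0,0,0.08],[-0.01,0.001,0.09],[-0.03,0.003,0.09],[-0.06,0.006,0.09]],"dr":[[0,0,0],[0,0,0],[0,0,0],[0,0,0],[0,0,0],[0,0,0],[0,0,0],[0,0,0]]}' 0 30 | head -2
python3 -m creep '{"dp":[[-0.035,0.003,0],[-0.07,0.006,0],[-0.1,0.009,0],[-0.125,0.012,0],[-0.145,0.013,-0.01],[-0.154,0.014,-0.02],[-0.156,0.0145,-0.03],[-0.156,0.0145,-0.035]],"dr":[[0,0,0],[0,0,0],[0,0,0],[0,0,0],[0,0,0],[0,0,0],[0,0,0],[0,0,0]]}' 0 30 |head -2
python3 -m creep '{"dp":[[0,0,-0.01],[0,0,-0.025],[0,0,-0.04],[0,0,-0.05],[0,0,-0.056],[0,0,-0.059],[0,0,-0.059],[0,0,-0.059]],"dr":[[0,0,0],[0,0,0],[0,0,0],[0,0,0],[0,0,0],[0,0,0],[0,0,0],[0,0,0]]}' 0 30 |head -2
python3 -m creep '{"dp":[[0,0,0],[0,0,0],[0,0,0],[0,0,0],[0,0,0],[0,0,0],[0,0,0],[0,0,0]],"dr":[[0,0,0],[0,0,0],[0,0,0],[0,0,0],[0,0,0],[0,0,0],[0,0,0],[0,0,0]]}' 1 30
```

```text
time_s: 28.5
tool_pos: [633.1, -17.8, 108.2]
time_s: 29.3
tool_pos: [477.3, -3.1, 71.8]
time_s: 30.1
tool_pos: [477.8, -3.2, 14.0]
time_s: 30.9
tool_pos: [477.4, -3.2, 13.7]
tool_rot: [[-0.012, 1.0, -0.0], [1.0, 0.012, 0.0], [0.0, -0.0, -1.0]]
wrist_force: [-1.1, 0.3, 0.1]
finger_gap: 39.6
grasp_force: 30.0
```

```bash
python3 -m creep '{"dp":[[0,0,0.005],[0,0,0.015],[0,0,0.035],[0,0,0.06],[0,0,0.08],[0.009,0.002,0.09],[0.025,0.006,0.09],[0.045,0.011,0.09]],"dr":[[0,0,0],[0,0,0],[0,0,0],[0,0,0],[0,0,0],[0,0,0],[0,0,0],[0,0,0]]}' 1 30 | tail -2
python3 -m creep '{"dp":[[0.027,0.006,0],[0.055,0.013,0],[0.085,0.02,0],[0.115,0.028,0],[0.14,0.034,0],[0.16,0.039,0],[0.171,0.041,0],[0.171,0.041,0]],"dr":[[0,0,0],[0,0,0],[0,0,0],[0,0,0],[0,0,0],[0,0,0],[0,0,0],[0,0,0]]}' 1 30
python3 w.py w8 round_tray round_mount1
```

```text
finger_gap: 39.5
grasp_force: 30.0
time_s: 32.5
tool_pos: [694.8, 49.6, 103.1]
tool_rot: [[-0.014, 1.0, 0.0], [1.0, 0.014, -0.0], [-0.0, 0.0, -1.0]]
wrist_force: [-0.0, 0.8, -0.8]
finger_gap: 39.4
grasp_force: 30.0
32.5 [694.8  49.6 103.1] yaw_y 0.78
round_tray 0.6 [262. 185. 118. 171.] ztop 15.0 rect [693.9  23.9] [ 76.1 125.5] 0.5
round_mount1 0.63 [295. 344.  55.  12.] ztop 195.1 rect [695.7  77.8] [1.3 6.6] 89.1
```

View pics/w8.png

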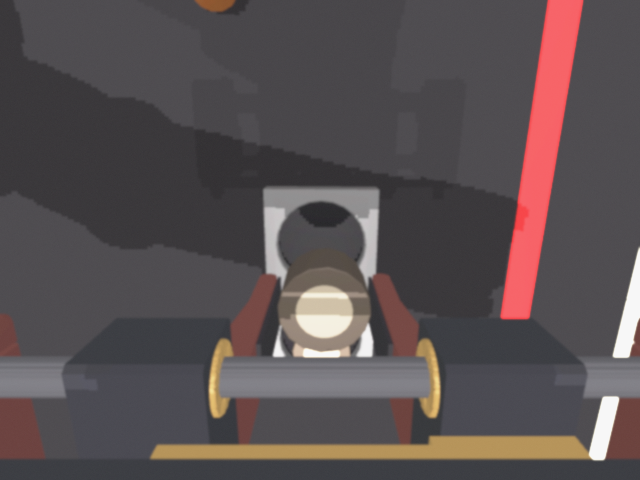

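The mount is held upright (px 325,305) over the empty left well (px 320,238), and the other mount sits in the well behind it.

```bash
python3 -m creep '{"dp":[[0,0,-0.01],[0,0,-0.028],[0,0,-0.048],[0,0,-0.065],[0,0,-0.076],[0,0,-0.082],[0,0,-0.084],[0,0,-0.086]],"dr":[[0,0,0],[0,0,0],[0,0,0],[0,0,0],[0,0,0],[0,0,0],[0,0,0],[0,0,0]]}' 1 30
python3 -m creep '{"dp":[[0,0,0],[0,0,0],[0,0,0],[0,0,0],[0,0,0],[0,0,0],[0,0,0],[0,0,0]],"dr":[[0,0,0],[0,0,0],[0,0,0],[0,0,0],[0,0,0],[0,0,0],[0,0,0],[0,0,0]]}' 0.3 30
python3 -m creep '{"dp":[[0,0,0.005],[0,0,0.015],[0,0,0.035],[0,0,0.06],[0,0,0.09],[0,0,0.12],[0,0,0.14],[0,0,0.15]],"dr":[[0,0,0],[0,0,0],[0,0,0],[0,0,0],[0,0,0],[0,0,0],[0,0,0],[0,0,0]]}' 0.3 30 | head -2
python3 -m creep '{"dp":[[-0.02,0,0],[-0.05,0,0],[-0.09,0,0],[-0.13,0,0],[-0.17,0,0],[-0.19,0,0],[-0.2,0,0],[-0.2,0,0]],"dr":[[0,0,0],[0,0,0],[0,0,0],[0,0,0],[0,0,0],[0,0,0],[0,0,0],[0,0,0]]}' 0 30 | head -2
sed -i 's/cam+"0"/cam+"9"/' look.py; python3 look.py
```

```text
time_s: 33.45
tool_pos: [693.9, 48.6, 18.0]
tool_rot: [[-0.012, 1.0, 0.001], [1.0, 0.012, -0.0], [-0.0, 0.001, -1.0]]
wrist_force: [-0.6, -0.1, -1.2]
finger_gap: 39.2
grasp_force: 30.0
time_s: 34.25
tool_pos: [693.4, 48.7, 17.7]
tool_rot: [[-0.012, 1.0, -0.0], [1.0, 0.012, -0.0], [-0.0, -0.0, -1.0]]
wrist_force: [-0.6, -0.8, 0.0]
finger_gap: 61.7
grasp_force: 0.0
time_s: 35.05
tool_pos: [694.6, 48.5, 170.9]
time_s: 35.85
tool_pos: [492.7, 49.0, 167.8]
top
round_mount1 0.88 [315.6, 160.1, 15.2, 24.4] ztop 34.0 rect [694.3 -26.3] [38.6 29.7] 6.9
square_block1 0.72 [477.5, 292.9, 30.8, 23.0] ztop 33.5 rect [ 454.1 -324. ] [39.7 40. ] 2.7
square_block1 0.62 [520.6, 289.7, 31.0, 23.1] ztop 33.5 rect [ 458.  -396.7] [39.8 41. ] 4.2
objective 0.85 [113.0, 281.8, 25.5, 20.5] ztop 54.7 rect [471.4 325. ] [16.7 16.6] 4.2
round_tray 0.71 [316.2, 153.0, 26.6, 41.5] ztop 15.7 rect [693.2 -33.2] [75.9 52.9] 0.2
square_tray 0.57 [464.4, 281.7, 92.5, 45.7] ztop 15.4 rect [ 454.7 -361.8] [ 76.  149.6] 3.6
objective_stand 0.76 [102.0, 265.7, 45.7, 51.3] ztop 16.6 rect [466.3 229.7] [283.6  92.1] 87.5

[... 738 characters left out ...]
y 0.79 [98.9, 226.9, 76.9, 35.4] ztop 16.4 rect [ 455.  -364.6] [ 82.3 148.3] 4.6
objective_stand 0.71 [430.7, 207.2, 47.7, 25.1] ztop 16.9 rect [470.5 323.1] [77.8 80.8] 11.8
objective_stand 0.27 [307.2, 277.2, 20.4, 28.0] ztop 34.4 rect [694.5 -26.2] [39.9 37.9] 42.1
oil_bottle 0.73 [417.1, 241.1, 23.7, 31.5] ztop 60.7 rect [627.9 204.8] [13.7 14.8] 44.3
oil_bottle 0.32 [109.3, 227.9, 24.7, 24.1] ztop 34.5 rect [ 457.9 -399.6] [42.8 39.7] 4.2
mouse 0.85 [199.1, 262.0, 32.2, 47.3] ztop 35.0 rect [ 637.5 -208.1] [61.5 45.1] 4.9
mouse 0.56 [295.4, 279.4, 86.3, 37.6] ztop 16.5 rect [692.6  11.1] [ 80.2 148.4] 0.2
36.75 [[-0.012, 1.0, 0.0], [1.0, 0.012, 0.0], [0.0, 0.0, -1.0]] 88.11035092224327
```

View pics/scene9.png

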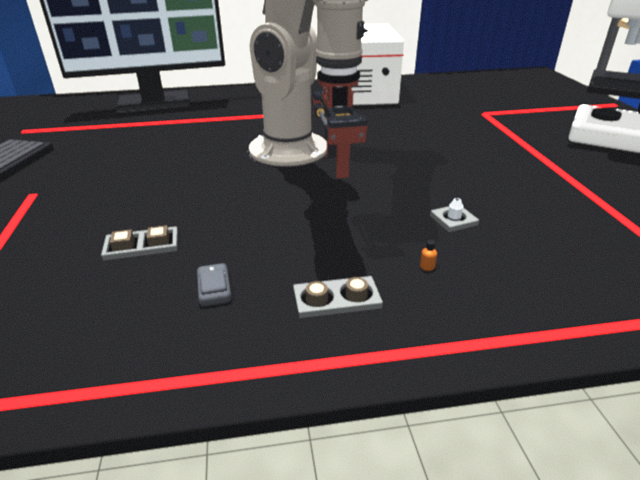

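View pics/top9.png

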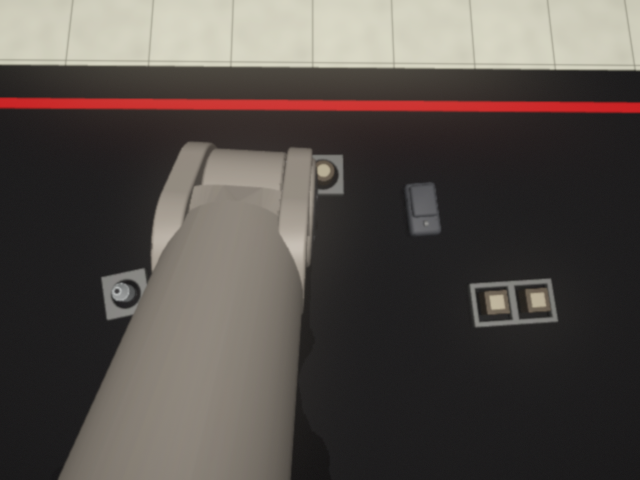

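All five pieces sit centred in their wells with tops about 4 mm higher than on the bench, as expected. In the scene view: blocks at px (122,240) and (158,236), mounts at (317,293) and (357,289), objective at (456,210). The bottle and mouse have not moved.

```bash
python3 -c "from plant import robot; print(robot.close_job())"
```

```text
the job is handed in; nothing more can be done
None
```

I handed the job in at about 37 s: both mounts, both blocks and the objective stand upright and released in their own wells, the bottle and mouse show no movement beyond camera error, and the hand-in call returned no verdict.

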